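# Click the jar tally wheel round to its start mark

### The job

A layer of jars is packed: bring the jar tally on the packing bench back to its start mark. With a fingertip, push the wheel's lugs to advance it counter-clockwise (seen from above), click by click, until the one lug with the round end has clicked into rest at the fixed pointer, and do not let it go past the pointer. Push gently without pinching the wheel, leave the two loose jars and the steel cup where they stand, and finish clear of everything.

Things in the scene. Friction and masses are not known exactly. Their poses are not given: they have to be found in the camera images.
- tally: the tally's fixed foot: round dark steel plate 204 mm across, 8 mm thick, with a grey pedestal 72 mm across, 54 mm high in its middle that carries the wheel. Origin under the wheel's axis, on the bench; z up; its -x axis points to the pointer: an upright steel post 14 by 12 mm, 70 mm high, 84 to 98 mm from the axis, its nose reaching in to 77 mm
- wheel (a joint): turn of the aluminium star wheel about its vertical axis, rad, growing counter-clockwise seen from above; 0 when the round-ended lug is at the pointer. It starts two to four clicks short (negative). A sprung rest every 60 degrees (0, -1.047, -2.094 ..); beyond half way it springs on to the next rest, short of it back; it does not run on by itself
- wheel_center (a point): point on the wheel's axis at half its thickness, 66 mm above the bench. The wheel: hub 74 mm across, six lugs 60 degrees apart, 8 mm wide, reaching to 68 mm from the axis; at rest one lug is always in line with the pointer. Hub and lugs span 59 to 73 mm above the bench. Beside the pedestal it is open below the lugs down to the plate
- home_lug (a point): centre of the flat round end (26 mm across, as thick as the wheel) of the one round-ended lug, 58 mm from the axis, turning with the wheel; the other five lugs are plain bars. Pushing any lug sideways near its end turns the wheel with about 1 to 2 N
- pointer (a point): inner tip of the fixed pointer's nose, 77 mm from the axis, 66 mm above the bench
- jar_a: loose preserve jar with rust-brown contents, a pale lid rim and an orange rubber seal, 93 mm across the seal (its tab sticks out to 60 mm from the axis), 70 mm high, origin at the centre of its underside; a bystander
- jar_b: loose preserve jar with rust-brown contents, a pale lid rim and an orange rubber seal, 93 mm across the seal (its tab sticks out to 60 mm from the axis), 70 mm high, origin at the centre of its underside; a bystander
- cup: loose empty steel cup, 72 mm across the rim, 80 mm high, origin at the centre of its underside; a bystander
There are look-alikes about, which are no part of the job. What is shaped like the tally but orange or purple is not meant.

How it is judged:
By the outcome, as a careful person would: the job done as asked, in the order asked, and still so for the second after the job is handed in, with the robot touching nothing.
It also fails if it takes over 72 s, if anything falls off the work surface, if the arm or the gripper's body presses on something with over 40 N, if the wrist force passes 120 N, or if a joint passes its speed limit or range.

### The arm

A 7-joint arm with a two-finger parallel gripper is mounted at the origin on the work surface. World frame = base frame: x ahead of the robot, y to its left, z up, the work surface at z = 0. Lengths are in m, angles in rad, forces in N, time in s.
With the tool pointing down it reaches from about 0.35 to 0.9 m from the base axis. Payload 7.2 kg.
Tool frame: the origin (TCP) lies at the very end of the fingers, on their centre line; the grasp point (between the pads) lies 19 mm behind it; z points along the fingers, y is the line along which they close (so a half turn about z gives the same grasp; the last joint's range is limited). The gripper opens to 88 mm and grips with 3 to 60 N. Pads are 20 mm wide; open, the fingers measure 115 mm over their backs; the gripper's body (75 mm by 178 mm) begins 61 mm behind the grasp point.
Start: joints at [1.087, 0.411, -0.013, 1.596, 0.006, 1.134, -0.082], TCP at [0.252, -0.572, 0.19] pointing down, gripper open.
Joint ranges: [-2.95, 2.95], [-0.29, 1.99], [-1.47, 1.44], [0.14, 2.54], [-1.03, 4.17], [0.13, 1.85], [-2.86, 2.86]. Speed limits (rad/s): [2.39, 2.39, 3.01, 3.01, 3.14, 3.14, 3.14].

### API

Orientations are given as a unit quaternion [w, x, y, z].
In Python, from cell import * gives the robot as it stands.
- The arm moves only by the tool servo_tool, never from a script. Its argument "moves" is a list of rows, each an object with "offset": the shift along the tool's x, y, z in units of 30 cm (1.0 is 30 cm), a list of three; "yaw": the turn about the tool's z in units of 90 degrees (1.0 is 90 degrees); "gripper": the gripper's target within -1 to 1 (fully open at 1, half-way at 0, shut at -1). A call has 1 to 12 rows; each row shifts and turns the commanded pose from where the row before left it, along the tool's axes as they then stand; what a row does not reach is not made up. A row lasts 1/10 s, in which the tool goes at most 50 mm and 8.59 degrees, less where a joint would pass 70% of its speed; a pose out of reach is approached as far as the arm can. A call with a number of a shift or a turn outside -1 to 1 is refused whole. A call with a gripper value outside its range is refused whole. The fingers move at their own pace and stop on an object; "grip_force" is the grip in N (left out, the last holds). Time passes only in rows, so rows that do not move let the fingers close. It gives the time, the measured TCP pose, the force, the opening and the grip force at its end, in the units of the state.
- get_obs(): the state, without advancing time (a new reading comes with each control period).
- grab_frame(name): name is "scene" or "top" or "wrist"; returns the picture (420x560x3 uint8, red, green, blue); there is no depth.
- calibration(name): a dict with "mtx" (3x3 intrinsics, pixels), "R" (3x3) and "t" (3): a world point X has camera coordinates R X + t. Camera axes: x right, y down, z forward; pixel columns grow to the right and rows downward; lengths in m; the calibration is good to about 2 mm. A picture is of the moment at which its call begins: read the wrist's pose just before it. calibration takes no time and is no camera call; for the wrist camera it gives the pose at the moment of the call.
- close_job(): hands the job in; it is judged then, once.
Trained networks look in the newest picture that a camera, given by its name, has taken for a name from the list of things; names that differ only in an ending like _2 or _b are one class to them, and where a whole thing is asked for, a point or a joint stands for the part that bears it (a point fixed in the world has none). Each returns a list of dicts, best first, with "score" (0 to 1); they miss things now and then, are a little off and sometimes report something else, mostly with a low value. They report only what shows in the picture. A call takes as long as a camera call. They do not tell look-alikes from the thing itself.
- recognise(camera, query): "centre" ([x, y, z] in m, in the coordinates of the camera as it stood for that picture, good to about 4 mm: the middle of the surface that is visible of it).
- mark_of(camera, query): "centre" ([x, y, z] in m, in the coordinates of the camera as it stood for that picture, good to about 4 mm: a listed point, or the origin of a listed thing).
The state is a dict: "time_s": time; "joint_pos": joint angles; "joint_vel": joint speeds; "tau": joint torques, N m; "ee_pos": TCP position; "eef_rot": TCP orientation; "wrist_force": force on the tool from outside, world axes, zero at the start; "wrist_torque": the same for the moment, N m; "width": opening from 0.0 (shut) to 1.0 (fully open); "finger_force": force on a finger pad.
Only numpy, scipy, OpenCV 4.12 (cv2) and the standard library are available. Lean on these libraries where they do the work, as an engineer would, in place of code of your own. Each camera call takes 0.05 s, during which the arm holds its last target. There are 200 camera calls.

## Working session

There is one attempt and no reset: what is moved stays moved. The work goes in short steps, Python scripts to look and compute and a tool call to move; the robot and the scene stay as the last step left them, time stands still between calls to the robot, and variables do not carry over. Pictures are saved under pics/ and viewed, at most 10 in all, crops included, and the job is handed in when it is done.

Besides the shell and the picture viewer there is one more tool, called after ">>>" in YAML: its name, and indented under it one key for each argument. servo_tool: Moves the arm, as the interface text tells. Its arguments: {"type":"object","properties":{"moves":{"type":"array"},"grip_force":{"type":"number"}},"required":["moves"]}

```bash
mkdir -p pics
cat > h.py <<'E'
from cell import *
import numpy as np, cv2
def world(cam,p):
    c=calibration(cam); return np.array(c["R"]).T@(np.array(p)-np.array(c["t"]))
def pix(cam,X):
    c=calibration(cam); q=np.array(c["mtx"])@(np.array(c["R"])@np.array(X)+np.array(c["t"])); return q[:2]/q[2]
def ray(cam,uv,z):
    c=calibration(cam);R=np.array(c["R"]);o=-R.T@np.array(c["t"]);d=R.T@np.linalg.solve(np.array(c["mtx"]),[*uv,1]);return o+d*(z-o[2])/d[2]
def shot(cam,name):
    f=grab_frame(cam); cv2.imwrite(f"pics/{name}.png",f[:,:,::-1]); return f
E
python3 - <<'E'
from h import *
a=shot("top","top0");b=shot("scene","sc0")
for n in ["tally","wheel_center","home_lug","pointer","jar_a","cup"]:
    for r in mark_of("top",n): print(n,round(r["score"],2),world("top",r["centre"]).round(3),pix("top",world("top",r["centre"])).round())
o=get_obs();print(o["time_s"],o["ee_pos"],o["eef_rot"],o["width"])
E
```

```text
tally 0.87 [ 0.573  0.089 -0.002] [279. 196.]
tally 0.77 [0.753 0.37  0.003] [172. 130.]
tally 0.55 [0.278 0.276 0.001] [203. 314.]
wheel_center 0.97 [0.576 0.083 0.063] [281. 190.]
wheel_center 0.86 [0.28  0.277 0.066] [198. 315.]
wheel_center 0.76 [0.747 0.369 0.064] [166. 124.]
home_lug 0.77 [0.704 0.342 0.066] [176. 140.]
home_lug 0.59 [0.635 0.11  0.064] [270. 166.]
home_lug 0.43 [ 0.498  0.262 -0.003] [211. 226.]
pointer 0.96 [0.688 0.338 0.064] [178. 146.]
pointer 0.83 [0.506 0.061 0.066] [290. 218.]
jar_a 0.87 [ 0.499  0.261 -0.001] [212. 225.]
jar_a 0.68 [ 0.633 -0.085 -0.003] [345. 174.]
cup 0.71 [ 0.755  0.169 -0.   ] [248. 129.]
0.4 [ 0.252435   -0.57167447  0.18993325] [-9.58524508e-05  9.78467004e-01  2.06403275e-01 -2.97705946e-06] 1.0008694516191572
```

View pics/top0.png

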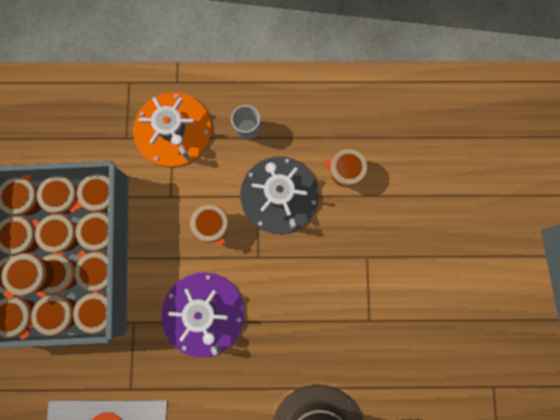

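View pics/sc0.png

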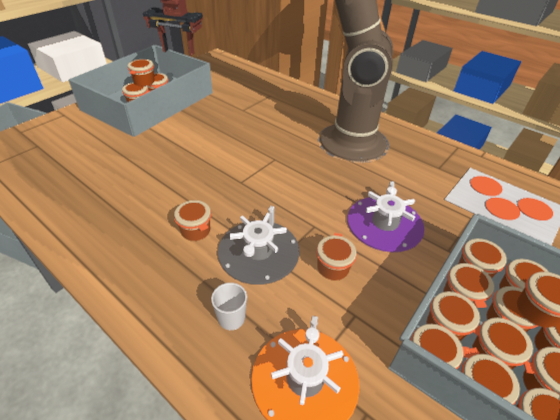

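The tally candidates in the top view are orange (172,128), purple (203,315) and dark steel (279,195). The dark one fits: dark plate, and neither orange nor purple. I'll confirm it in a crop and refine its position with the second camera.

Run:
```python
from h import *
a=grab_frame("top");b=grab_frame("scene")
A=cv2.resize(a[145:245,230:330],(400,400),interpolation=cv2.INTER_CUBIC);B=cv2.resize(b[195:295,205:305],(400,400),interpolation=cv2.INTER_CUBIC)
cv2.imwrite("pics/crop.png",np.hstack([A,B])[:,:,::-1])
for cam in ["top","scene"]:
  for n in ["tally","wheel_center","home_lug","pointer"]:
    for r in mark_of(cam,n):
      w=world(cam,r["centre"])
      if np.hypot(*(w[:2]-[.575,.085]))<.12: print(cam,n,round(r["score"],2),w.round(4),pix(cam,w).round())
```

```text
top tally 0.92 [ 0.5716  0.0881 -0.0056] [279. 197.]
top wheel_center 0.88 [0.5781 0.0845 0.0653] [280. 189.]
top home_lug 0.93 [0.6325 0.1099 0.0645] [270. 167.]
top pointer 0.84 [0.5075 0.0605 0.0658] [290. 217.]
scene tally 0.74 [ 0.5799  0.0882 -0.0012] [258. 251.]
scene wheel_center 0.7 [0.5747 0.0911 0.0634] [260. 233.]
scene home_lug 0.69 [0.6297 0.1145 0.064 ] [251. 251.]
scene pointer 0.74 [0.5036 0.0622 0.0691] [270. 210.]
```

View pics/crop.png

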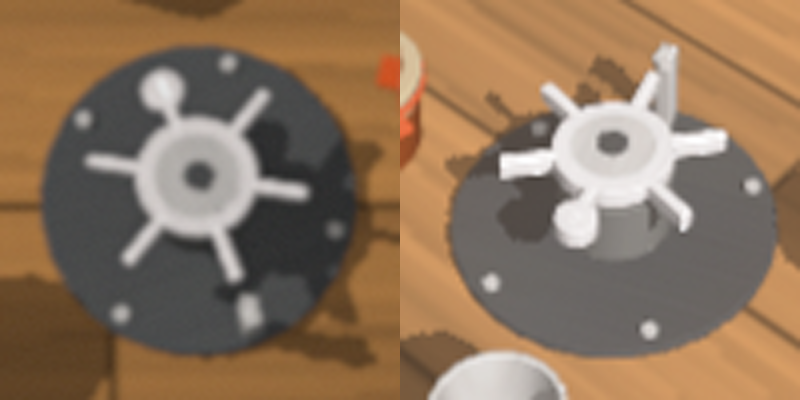

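The crop shows the dark tally. Its round-ended lug at crop (160,90) lies opposite the pointer at (248,312), so the wheel is three clicks short (about -π). The centre is about (0.576, 0.087) and the pointer is at about 202°. I'll insert the closed fingers behind the plain lug at 322° and follow an arc round.

>>> servo_tool:
  moves:
    - {"offset": [0.05,-0.038,0],"yaw": 0,"gripper": -1}
    - {"offset": [0.104,-0.076,0],"yaw": 0,"gripper": -1}
    - {"offset": [0.104,-0.076,0],"yaw": 0,"gripper": -1}
    - {"offset": [0.104,-0.076,0],"yaw": 0,"gripper": -1}
    - {"offset": [0.104,-0.076,0],"yaw": 0,"gripper": -1}
    - {"offset": [0.104,-0.076,0],"yaw": 0,"gripper": -1}
    - {"offset": [0.104,-0.076,0],"yaw": 0,"gripper": -1}
    - {"offset": [0.104,-0.076,0],"yaw": 0,"gripper": -1}
    - {"offset": [0.104,-0.076,0],"yaw": 0,"gripper": -1}
    - {"offset": [0.104,-0.076,0],"yaw": 0,"gripper": -1}
    - {"offset": [0.104,-0.076,0],"yaw": 0,"gripper": -1}
    - {"offset": [0.104,-0.076,0],"yaw": 0,"gripper": -1}
  grip_force: 5

```text
time_s: 2.1
ee_pos: [0.4745, -0.1844, 0.1903]
eef_rot: [0.0, 0.978, 0.207, 0.0]
wrist_force: [0.6, -0.1, -0.1]
width: 0.005
finger_force: 0.0
```

```bash
cat >> h.py <<'E'
from scipy.spatial.transform import Rotation as Ro
C=np.array([.576,.087])
def Rt(o):
    w,x,y,z=o["eef_rot"];return Ro.from_quat([x,y,z,w])
def to(o,X): return (Rt(o).inv().apply(np.array(X)-o["ee_pos"])/.3).round(3)
def P(ang,r=.061,z=.045,c=None):
    c=C if c is None else c
    a=np.radians(ang);return np.array([c[0]+r*np.cos(a),c[1]+r*np.sin(a),z])
E
python3 - <<'E'
from h import *
shot("wrist","w1")
o=get_obs();print(o["time_s"],o["ee_pos"],o["eef_rot"],o["width"],o["wrist_force"])
print(to(o,P(292,z=.19)))
for n in ["tally","wheel_center","home_lug","pointer"]:
    for r in mark_of("wrist",n): print(n,round(r["score"],2),world("wrist",r["centre"]).round(4))
E
```

```text
2.15 [ 0.47794725 -0.17748607  0.19047966] [-0.00124427  0.97762641  0.21033915  0.00157776] 0.004481655028239842 [2.30276635 4.82747576 1.63098968]
[ 0.652 -0.466  0.005]
pointer 0.95 [0.5048 0.0542 0.0636]
```

View pics/w1.png

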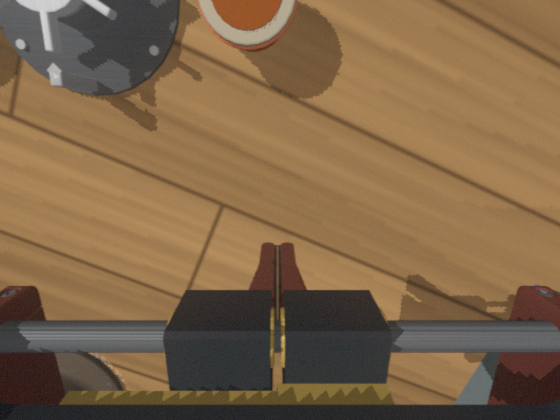

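The wrist view shows the tally at upper left (60,20), the pointer at (55,75), a jar at (248,10), and the closed fingertips at (278,250). Next I'll move to hover.

>>> servo_tool:
  moves:
    - {"offset": [0.09,-0.065,0],"yaw": 0,"gripper": -1}
    - {"offset": [0.09,-0.065,0],"yaw": 0,"gripper": -1}
    - {"offset": [0.09,-0.065,0],"yaw": 0,"gripper": -1}
    - {"offset": [0.09,-0.065,0],"yaw": 0,"gripper": -1}
    - {"offset": [0.09,-0.065,0],"yaw": 0,"gripper": -1}
    - {"offset": [0.06,-0.045,0],"yaw": 0,"gripper": -1}
    - {"offset": [0.03,-0.02,0],"yaw": 0,"gripper": -1}
    - {"offset": [0,0,0],"yaw": 0,"gripper": -1}
    - {"offset": [0,0,0],"yaw": 0,"gripper": -1}
    - {"offset": [0,0,0],"yaw": 0,"gripper": -1}

```text
time_s: 3.35
ee_pos: [0.5746, -0.0168, 0.1901]
eef_rot: [0.0, 0.979, 0.205, -0.0]
wrist_force: [0.0, -0.2, 0.7]
width: 0.006
finger_force: 0.0
```

Run:
```python
from h import *
shot("wrist","w2")
o=get_obs();print(o["time_s"],o["ee_pos"],o["eef_rot"],o["wrist_force"])
print(to(o,P(292)))
for n in ["tally","wheel_center","home_lug","pointer"]:
    for r in mark_of("wrist",n): print(n,round(r["score"],2),world("wrist",r["centre"]).round(4))
```

```text
3.4 [ 0.57466696 -0.01656635  0.19012421] [ 3.73526285e-04  9.78704392e-01  2.05274325e-01 -1.57032179e-04] [-0.3027508  -0.08597426  0.02394132]
[ 0.137 -0.111  0.484]
tally 0.94 [ 0.2784  0.2797 -0.0037]
tally 0.79 [0.5814 0.0919 0.0006]
wheel_center 0.56 [0.5776 0.0895 0.0638]
home_lug 0.56 [0.6331 0.1119 0.066 ]
pointer 0.97 [0.507  0.0553 0.0636]
```

View pics/w2.png

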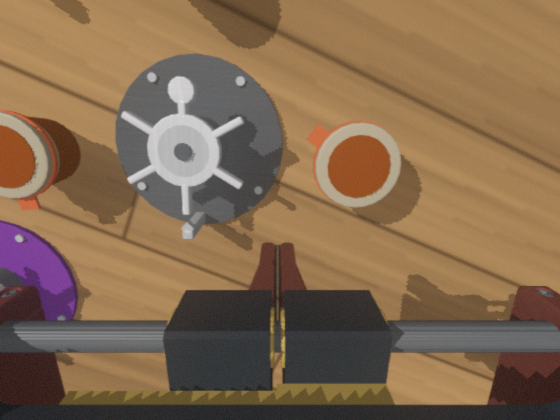

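The wrist view shows the wheel hub at (183,151), the round lug at (181,90), the pointer tip at (186,218) and a plain lug toward (242,185). It confirms three clicks. I'll refine the centre and angle from these pixels and then work out the offsets.

Run:
```python
from h import *
c=ray("wrist",(183.5,151.5),.073);h=ray("wrist",(181,90),.073);l=ray("wrist",(240,185),.073);p=ray("wrist",(185.5,213),.073)
for q in (h,l,p): d=q-c;print(q.round(4),np.hypot(*d[:2]).round(4),np.degrees(np.arctan2(d[1],d[0])).round(1))
print(c.round(4))
o=get_obs()
C=np.array([.577,.088]); prev=None
for a in [292]+list(range(300,490,10)):
    X=P(a,c=C); print(a,to(o,X));
```

```text
[0.6333 0.1111 0.073 ] 0.0581 20.9
[0.5699 0.0254 0.073 ] 0.0657 -98.0
[0.5178 0.0676 0.073 ] 0.0654 -159.6
[0.5791 0.0904 0.073 ]
292 [ 0.139 -0.109  0.484]
300 [ 0.167 -0.111  0.484]
310 [ 0.202 -0.117  0.484]
320 [ 0.235 -0.13   0.484]
330 [ 0.265 -0.149  0.484]
340 [ 0.292 -0.172  0.484]
350 [ 0.314 -0.2    0.484]
360 [ 0.331 -0.231  0.484]
370 [ 0.343 -0.264  0.484]
380 [ 0.348 -0.299  0.484]
390 [ 0.347 -0.335  0.484]
400 [ 0.34  -0.37   0.484]
410 [ 0.327 -0.403  0.484]
420 [ 0.309 -0.433  0.484]
430 [ 0.286 -0.46   0.484]
440 [ 0.258 -0.482  0.484]
450 [ 0.227 -0.499  0.484]
460 [ 0.193 -0.51   0.484]
470 [ 0.158 -0.516  0.484]
480 [ 0.123 -0.515  0.484]
```

>>> servo_tool:
  moves:
    - {"offset": [0.07,-0.055,0],"yaw": 0,"gripper": -1}
    - {"offset": [0.073,-0.056,0],"yaw": 0,"gripper": -1}
    - {"offset": [0,0,0],"yaw": 0,"gripper": -1}
    - {"offset": [0,0,0],"yaw": 0,"gripper": -1}
    - {"offset": [0,0,0.08],"yaw": 0,"gripper": -1}
    - {"offset": [0,0,0.1],"yaw": 0,"gripper": -1}
    - {"offset": [0,0,0.08],"yaw": 0,"gripper": -1}
    - {"offset": [0,0,0.06],"yaw": 0,"gripper": -1}
    - {"offset": [0,0,0.06],"yaw": 0,"gripper": -1}
    - {"offset": [0,0,0.06],"yaw": 0,"gripper": -1}
    - {"offset": [0,0,0.044],"yaw": 0,"gripper": -1}
    - {"offset": [0,0,0],"yaw": 0,"gripper": -1}

```text
time_s: 4.8
ee_pos: [0.5994, 0.0318, 0.0431]
eef_rot: [0.0, 0.979, 0.206, -0.002]
wrist_force: [0.4, 0.1, 0.3]
width: 0.005
finger_force: 0.0
```

Run:
```python
from h import *
shot("wrist","w3")
o=get_obs();print(o["time_s"],o["ee_pos"],o["wrist_force"])
C=np.array([.578,.089]);d=o["ee_pos"][:2]-C;print(np.hypot(*d),np.degrees(np.arctan2(*d[::-1]))+360)
p=o["ee_pos"]
for a in range(295,485,5):
    X=P(a,c=C); s=Rt(o).inv().apply(X-p)/.3; p=X; print(a,s.round(3)[:2],end=' ')
```

```text
4.85 [0.6003162  0.03218276 0.04434248] [-0.1461589   0.40965971  0.05067191]
0.06104269915106747 291.443490755134
295 [ 0.013 -0.   ] 300 [ 0.018 -0.001] 305 [ 0.018 -0.003] 310 [ 0.017 -0.004] 315 [ 0.017 -0.006] 320 [ 0.016 -0.007] 325 [ 0.016 -0.009] 330 [ 0.015 -0.01 ] 335 [ 0.014 -0.011] 340 [ 0.013 -0.012] 345 [ 0.012 -0.013] 350 [ 0.01  -0.014] 355 [ 0.009 -0.015] 360 [ 0.008 -0.016] 365 [ 0.006 -0.017] 370 [ 0.005 -0.017] 375 [ 0.003 -0.017] 380 [ 0.002 -0.018] 385 [ 0.    -0.018] 390 [-0.001 -0.018] 395 [-0.003 -0.018] 400 [-0.004 -0.017] 405 [-0.006 -0.017] 410 [-0.007 -0.016] 415 [-0.009 -0.016] 420 [-0.01  -0.015] 425 [-0.011 -0.014] 430 [-0.012 -0.013] 435 [-0.013 -0.012] 440 [-0.014 -0.01 ] 445 [-0.015 -0.009] 450 [-0.016 -0.008] 455 [-0.017 -0.006] 460 [-0.017 -0.005] 465 [-0.017 -0.003] 470 [-0.018 -0.002] 475 [-0.018 -0.   ] 480 [-0.018  0.001]
```

View pics/w3.png

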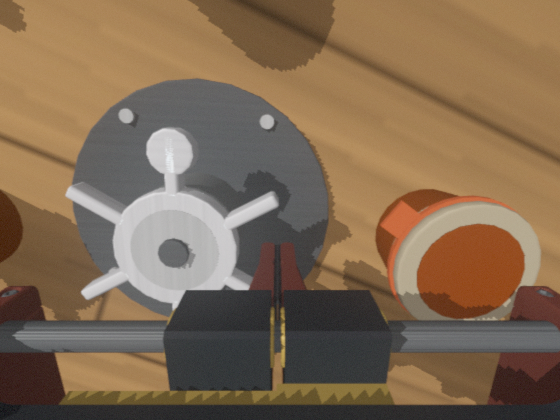

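The finger at (278,260) stands free between the plain lugs at (275,200) and (240,285). I'll start the arc now.

>>> servo_tool:
  moves:
    - {"offset": [0.013,0,0],"yaw": 0,"gripper": -1}
    - {"offset": [0.018,-0.001,0],"yaw": 0,"gripper": -1}
    - {"offset": [0.018,-0.003,0],"yaw": 0,"gripper": -1}
    - {"offset": [0.017,-0.004,0],"yaw": 0,"gripper": -1}
    - {"offset": [0.017,-0.006,0],"yaw": 0,"gripper": -1}
    - {"offset": [0.016,-0.007,0],"yaw": 0,"gripper": -1}
    - {"offset": [0.016,-0.009,0],"yaw": 0,"gripper": -1}
    - {"offset": [0.015,-0.01,0],"yaw": 0,"gripper": -1}
    - {"offset": [0.014,-0.011,0],"yaw": 0,"gripper": -1}
    - {"offset": [0.013,-0.012,0],"yaw": 0,"gripper": -1}
    - {"offset": [0.012,-0.013,0],"yaw": 0,"gripper": -1}
    - {"offset": [0.01,-0.014,0],"yaw": 0,"gripper": -1}

```text
time_s: 6.05
ee_pos: [0.6393, 0.0799, 0.0448]
eef_rot: [-0.0, 0.978, 0.206, -0.0]
wrist_force: [-0.2, -0.4, 0.7]
width: 0.003
finger_force: 0.0
```

```bash
cat > s.py <<'E'
from h import *
o=get_obs();print(o["time_s"],o["ee_pos"],o["wrist_force"].round(2) if hasattr(o["wrist_force"],"round") else o["wrist_force"])
C=np.array([.578,.089]);d=o["ee_pos"][:2]-C;print(np.hypot(*d),np.degrees(np.arctan2(*d[::-1]))%360)
for cam in ["top","scene"]:
    shot(cam,"s%d%s"%(o["time_s"]*100,cam))
    for r in mark_of(cam,"home_lug"):
        w=world(cam,r["centre"]);e=w[:2]-C
        if np.hypot(*e)<.1: print(cam,round(r["score"],2),w.round(3),np.degrees(np.arctan2(*e[::-1])).round(1))
E
python3 s.py
```

```text
6.05 [0.63925247 0.07990478 0.04483175] [-0.15 -0.39  0.73]
0.061924047901739304 351.55401086830693
scene 0.85 [0.634 0.11  0.065] 21.0
```

```bash
ls pics
python3 - <<'E'
import cv2,numpy as np,glob
a=cv2.imread(glob.glob("pics/s60*top.png")[0]);b=cv2.imread(glob.glob("pics/s60*scene.png")[0])
cv2.imwrite("pics/c2.png",np.hstack([cv2.resize(a[135:255,220:340],(400,400)),cv2.resize(b[185:305,195:315],(400,400))]))
E
```

```text
crop.png
s605scene.png
s605top.png
sc0.png
top0.png
w1.png
w2.png
w3.png
```

View pics/c2.png

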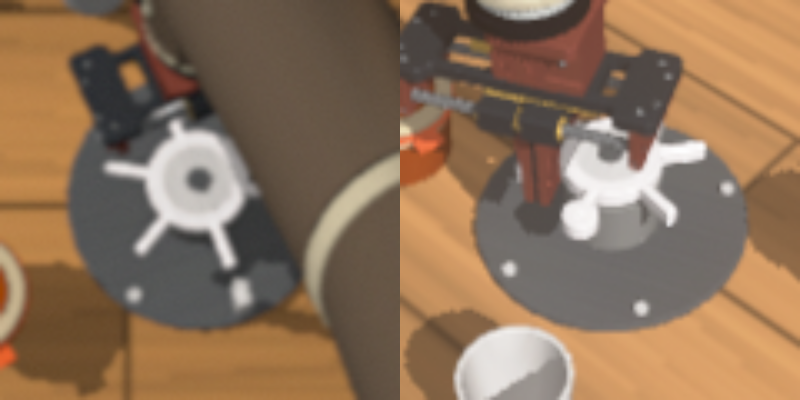

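The wheel appears not to have turned: the round lug is still at scene crop (580,220), with the fingers at (540,170). I'll look closer to find out why.

Run:
```python
from h import *
w=grab_frame("wrist");s=grab_frame("scene");o=get_obs();print(o["time_s"],o["ee_pos"],o["wrist_force"],o["width"])
print("tcp px scene",pix("scene",o["ee_pos"]),"wrist",pix("wrist",o["ee_pos"]))
for a in (261,321,21): print(a,pix("scene",P(a,.068,.073,c=[.578,.089])),pix("wrist",P(a,.068,.073,c=[.578,.089])))
B=cv2.resize(s[190:265,205:305],(800,600),interpolation=cv2.INTER_CUBIC)
cv2.imwrite("pics/d.png",np.hstack([cv2.resize(w[60:360,0:400],(400,300)),cv2.resize(B,(400,300))])[:,:,::-1])
```

```text
6.35 [0.63909261 0.07907704 0.0448308 ] [ 0.38447847 -1.11593104  0.56984192] 0.006089073019321245
tcp px scene [237.4401769  250.50851087] wrist [277.95279597 238.91980968]
261 [240.84305379 214.61666979] [312.20398828 374.90382793]
321 [229.34511207 233.57708511] [321.2525961  287.70671466]
21 [246.9413475  250.77870324] [225.95404514 232.2101857 ]
```

View pics/d.png

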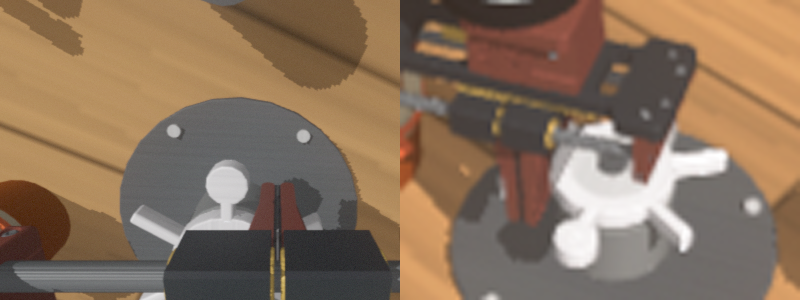

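The wheel is still at its starting angle, the round lug at (228,180) in the left half, and the finger sits just behind it. I'll push the round lug itself a little, on a smaller radius, and watch how it responds.

Run:
```python
from h import *
o=get_obs();C=np.array([.578,.089]);p=o["ee_pos"]
for a in range(355,490,5):
    X=P(a,.056,c=C); s=Rt(o).inv().apply(X-p)/.3; p=X; print(a,s.round(3)[:2],end=' ')
```

```text
355 [-0.009 -0.023] 360 [ 0.007 -0.015] 365 [ 0.006 -0.015] 370 [ 0.005 -0.016] 375 [ 0.003 -0.016] 380 [ 0.002 -0.016] 385 [ 0.    -0.016] 390 [-0.001 -0.016] 395 [-0.002 -0.016] 400 [-0.004 -0.016] 405 [-0.005 -0.015] 410 [-0.007 -0.015] 415 [-0.008 -0.014] 420 [-0.009 -0.014] 425 [-0.01  -0.013] 430 [-0.011 -0.012] 435 [-0.012 -0.011] 440 [-0.013 -0.01 ] 445 [-0.014 -0.008] 450 [-0.015 -0.007] 455 [-0.015 -0.006] 460 [-0.016 -0.005] 465 [-0.016 -0.003] 470 [-0.016 -0.002] 475 [-0.016 -0.   ] 480 [-0.016  0.001] 485 [-0.016  0.002]
```

>>> servo_tool:
  moves:
    - {"offset": [-0.009,-0.023,0],"yaw": 0,"gripper": -1}
    - {"offset": [0.007,-0.015,0],"yaw": 0,"gripper": -1}
    - {"offset": [0.006,-0.015,0],"yaw": 0,"gripper": -1}
    - {"offset": [0.005,-0.016,0],"yaw": 0,"gripper": -1}
    - {"offset": [0,0,0],"yaw": 0,"gripper": -1}
    - {"offset": [0,0,0],"yaw": 0,"gripper": -1}

```text
time_s: 6.95
ee_pos: [0.6333, 0.0997, 0.0448]
eef_rot: [0.0, 0.978, 0.207, 0.0]
wrist_force: [-0.3, -0.4, -0.4]
width: 0.009
finger_force: 0.0
```

```bash
cat > s.py <<'E'
from h import *
o=get_obs();print(o["time_s"],o["ee_pos"],np.round(o["wrist_force"],2))
C=np.array([.578,.089]);d=o["ee_pos"][:2]-C;print("finger",np.hypot(*d).round(4),(np.degrees(np.arctan2(*d[::-1]))%360).round(1))
for cam in ["wrist","scene","top"]:
    shot(cam,"s%d%s"%(o["time_s"]*100,cam))
    for f in (mark_of,recognise):
      for r in f(cam,"home_lug"):
        w=world(cam,r["centre"]);e=w[:2]-C
        if np.hypot(*e)<.1: print(cam,round(r["score"],2),w.round(3),np.degrees(np.arctan2(*e[::-1])).round(1))
E
python3 s.py
```

```text
6.95 [0.63327376 0.09966807 0.04482308] [-0.26 -0.42 -0.37]
finger 0.0563 10.9
wrist 0.68 [0.63  0.105 0.066] 17.1
wrist 0.93 [0.621 0.113 0.068] 29.5
scene 0.67 [0.631 0.11  0.064] 22.0
scene 0.59 [0.591 0.11  0.069] 58.1
top 0.55 [0.634 0.111 0.063] 21.6
top 0.72 [0.568 0.103 0.073] 124.5
```

Run:
```python
import cv2,numpy as np,glob
r=lambda n:cv2.imread(glob.glob(f"pics/s69*{n}.png")[0])
w,s,t=r("wrist"),r("scene"),r("top")
z=lambda i,h,wd:cv2.resize(i,(wd,h),interpolation=cv2.INTER_CUBIC)
cv2.imwrite("pics/e.png",np.vstack([z(w[100:380,60:435],300,400),]) if 0 else np.hstack([np.vstack([z(w[80:305,80:380],300,400),z(t[140:252,205:355],300,400)]),z(s[185:290,200:270],600,400)]))
```

```text
(no output)
```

View pics/e.png

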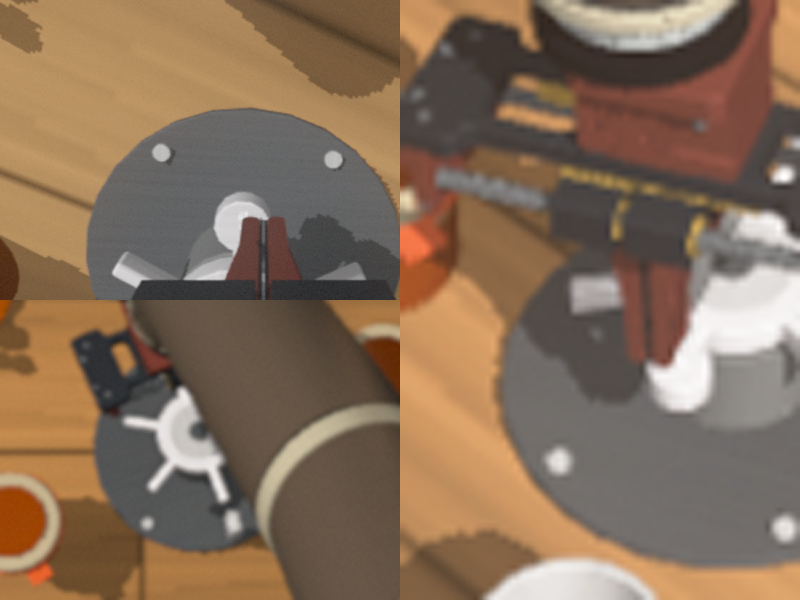

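Run:
```python
from h import *
o=get_obs();e=o["ee_pos"];print(e)
for z in (.03,.045,.06,.075,.09): print(z,pix("scene",[e[0],e[1],z]),pix("wrist",[e[0],e[1],z]))
f=grab_frame("scene").astype(int)
# dark red finger mask near tip
m=(f[...,0]-f[...,1]>25)&(f[...,0]<130)&(f[...,1]<70)
ys,xs=np.nonzero(m[215:265,230:262]);ys+=215;xs+=230
for y in range(225,262):
    q=xs[ys==y]; 
    if len(q): print(y,q.min(),q.max(),end=' | ')
```

```text
[0.6332717  0.09931648 0.04482102]
0.03 [245.60800874 257.54226041] [277.94332936 231.12137508]
0.045 [245.38922443 253.45618146] [277.99030105 239.05255906]
0.06 [245.16522874 249.27277347] [278.04419131 248.15194327]
0.075 [244.93583324 244.988517  ] [278.10665021 258.69814678]
0.09 [244.70084028 240.59972086] [278.17989792 271.06604287]
229 238 238 | 230 237 240 | 231 238 244 | 232 239 241 | 233 243 243 | 234 242 243 | 235 242 242 | 236 242 242 | 237 242 242 |
```

The tip is drawn over the disc at (655,360), and the picture puts it about 15–20 mm higher than the reported TCP. So the closed tips have been passing above the lugs. I'll move back into the gap at 347° and go deeper, to z≈0.02, which is still above the 8 mm plate.

>>> servo_tool:
  moves:
    - {"offset": [0,0,-0.033],"yaw": 0,"gripper": -1}
    - {"offset": [-0.014,0.036,0],"yaw": 0,"gripper": -1}
    - {"offset": [-0.014,0.037,0],"yaw": 0,"gripper": -1}
    - {"offset": [0,0,0],"yaw": 0,"gripper": -1}
    - {"offset": [0,0,0.033],"yaw": 0,"gripper": -1}
    - {"offset": [0,0,0.02],"yaw": 0,"gripper": -1}
    - {"offset": [0,0,0.02],"yaw": 0,"gripper": -1}
    - {"offset": [0,0,0.02],"yaw": 0,"gripper": -1}
    - {"offset": [0,0,0.02],"yaw": 0,"gripper": -1}
    - {"offset": [0,0,0],"yaw": 0,"gripper": -1}
    - {"offset": [0,0,0],"yaw": 0,"gripper": -1}

```text
time_s: 8.55
ee_pos: [0.6344, 0.0761, 0.0207]
eef_rot: [-0.0, 0.978, 0.206, -0.0]
wrist_force: [-0.6, -1.5, 0.1]
width: 0.004
finger_force: 0.0
```

```bash
python3 s.py
python3 - <<'E'
from h import *
o=get_obs();C=np.array([.578,.089]);p=o["ee_pos"];print(pix("wrist",p),pix("scene",p))
for a in range(350,490,5):
    X=P(a,.058,c=C); s=Rt(o).inv().apply(X-p)/.3; p=X; print(a,s.round(3)[:2],end=' ')
E
```

```text
8.55 [0.63436589 0.07611646 0.02066466] [-0.63 -1.47  0.13]
finger 0.0578 347.1
wrist 0.88 [0.632 0.11  0.067] 20.8
wrist 0.62 [0.59  0.115 0.073] 65.0
scene 0.94 [0.631 0.11  0.063] 21.8
scene 0.82 [0.597 0.112 0.072] 50.8
top 0.86 [0.635 0.111 0.067] 20.9
top 0.92 [0.577 0.094 0.074] 101.7
[278.0035534  238.96430991] [238.36402162 255.1910536 ]
350 [ 0.006 -0.008] 355 [ 0.009 -0.014] 360 [ 0.007 -0.015] 365 [ 0.006 -0.016] 370 [ 0.005 -0.016] 375 [ 0.003 -0.017] 380 [ 0.002 -0.017] 385 [ 0.    -0.017] 390 [-0.001 -0.017] 395 [-0.003 -0.017] 400 [-0.004 -0.016] 405 [-0.005 -0.016] 410 [-0.007 -0.015] 415 [-0.008 -0.015] 420 [-0.009 -0.014] 425 [-0.011 -0.013] 430 [-0.012 -0.012] 435 [-0.013 -0.011] 440 [-0.014 -0.01 ] 445 [-0.014 -0.009] 450 [-0.015 -0.007] 455 [-0.016 -0.006] 460 [-0.016 -0.005] 465 [-0.017 -0.003] 470 [-0.017 -0.002] 475 [-0.017 -0.   ] 480 [-0.017  0.001] 485 [-0.017  0.003]
```

Now I'll push the round lug to finger angle ~15° as a test.

>>> servo_tool:
  moves:
    - {"offset": [0.006,-0.008,0],"yaw": 0,"gripper": -1}
    - {"offset": [0.009,-0.014,0],"yaw": 0,"gripper": -1}
    - {"offset": [0.007,-0.015,0],"yaw": 0,"gripper": -1}
    - {"offset": [0.006,-0.016,0],"yaw": 0,"gripper": -1}
    - {"offset": [0.005,-0.016,0],"yaw": 0,"gripper": -1}
    - {"offset": [0.003,-0.017,0],"yaw": 0,"gripper": -1}
    - {"offset": [0,0,0],"yaw": 0,"gripper": -1}
    - {"offset": [0,0,0],"yaw": 0,"gripper": -1}

```text
time_s: 9.8
ee_pos: [0.634, 0.1045, 0.0209]
eef_rot: [-0.0, 0.978, 0.207, 0.0]
wrist_force: [1.1, -0.7, -0.8]
width: 0.006
finger_force: 0.3
```

```bash
python3 s.py
```

```text
9.8 [0.63397602 0.10452992 0.02090348] [ 1.11 -0.74 -0.75]
finger 0.0581 15.5
wrist 0.81 [0.623 0.126 0.066] 39.2
wrist 0.78 [0.627 0.125 0.069] 35.8
scene 0.68 [0.623 0.124 0.064] 37.9
scene 0.71 [0.61  0.118 0.071] 43.1
top 0.8 [0.628 0.125 0.065] 36.0
top 0.8 [0.571 0.105 0.07 ] 115.1
```

The wheel now follows: the round lug is at ~38°, with the finger trailing by about 22°. I'll continue along the arc.

>>> servo_tool:
  moves:
    - {"offset": [0.002,-0.017,0],"yaw": 0,"gripper": -1}
    - {"offset": [0,-0.017,0],"yaw": 0,"gripper": -1}
    - {"offset": [-0.001,-0.017,0],"yaw": 0,"gripper": -1}
    - {"offset": [-0.003,-0.017,0],"yaw": 0,"gripper": -1}
    - {"offset": [-0.004,-0.016,0],"yaw": 0,"gripper": -1}
    - {"offset": [-0.005,-0.016,0],"yaw": 0,"gripper": -1}
    - {"offset": [-0.007,-0.015,0],"yaw": 0,"gripper": -1}
    - {"offset": [-0.008,-0.015,0],"yaw": 0,"gripper": -1}
    - {"offset": [-0.009,-0.014,0],"yaw": 0,"gripper": -1}
    - {"offset": [0,0,0],"yaw": 0,"gripper": -1}
    - {"offset": [0,0,0],"yaw": 0,"gripper": -1}

```text
time_s: 11.35
ee_pos: [0.607, 0.1392, 0.0209]
eef_rot: [0.0, 0.978, 0.206, 0.0]
wrist_force: [1.3, -1.2, -0.8]
width: 0.007
finger_force: 0.6
```

```bash
python3 s.py
```

```text
11.35 [0.60695187 0.13917522 0.02093194] [ 1.29 -1.23 -0.85]
finger 0.0579 60.0
wrist 0.62 [0.612 0.068 0.069] -31.9
scene 0.8 [0.579 0.147 0.066] 88.9
scene 0.79 [0.609 0.102 0.073] 22.6
top 0.54 [0.582 0.148 0.065] 85.8
```

>>> servo_tool:
  moves:
    - {"offset": [-0.011,-0.013,0],"yaw": 0,"gripper": -1}
    - {"offset": [-0.012,-0.012,0],"yaw": 0,"gripper": -1}
    - {"offset": [-0.013,-0.011,0],"yaw": 0,"gripper": -1}
    - {"offset": [-0.014,-0.01,0],"yaw": 0,"gripper": -1}
    - {"offset": [-0.014,-0.009,0],"yaw": 0,"gripper": -1}
    - {"offset": [-0.015,-0.007,0],"yaw": 0,"gripper": -1}
    - {"offset": [-0.016,-0.006,0],"yaw": 0,"gripper": -1}
    - {"offset": [-0.016,-0.005,0],"yaw": 0,"gripper": -1}
    - {"offset": [-0.017,-0.003,0],"yaw": 0,"gripper": -1}
    - {"offset": [0,0,0],"yaw": 0,"gripper": -1}
    - {"offset": [0,0,0],"yaw": 0,"gripper": -1}

```text
time_s: 12.9
ee_pos: [0.5626, 0.1445, 0.021]
eef_rot: [0.0, 0.978, 0.206, 0.0]
wrist_force: [-0.3, -0.2, -0.3]
width: 0.003
finger_force: 0.0
```

```bash
python3 s.py
python3 - <<'E'
from h import *
o=get_obs();C=np.array([.578,.089]);p=o["ee_pos"]
for a in range(475,545,5):
    X=P(a,.058,c=C); s=Rt(o).inv().apply(X-p)/.3; p=X; print(a,s.round(3)[:2],end=' ')
E
```

```text
12.9 [0.56260653 0.14452908 0.02096303] [-0.26 -0.22 -0.3 ]
finger 0.0576 105.5
wrist 0.86 [0.53  0.124 0.066] 143.6
wrist 0.89 [0.592 0.096 0.07 ] 25.3
scene 0.8 [0.533 0.124 0.064] 142.1
scene 0.57 [0.588 0.097 0.072] 41.7
475 [-0.032 -0.003] 480 [-0.017  0.001] 485 [-0.017  0.003] 490 [-0.016  0.004] 495 [-0.016  0.005] 500 [-0.015  0.007] 505 [-0.015  0.008] 510 [-0.014  0.009] 515 [-0.013  0.011] 520 [-0.012  0.012] 525 [-0.011  0.013] 530 [-0.01   0.014] 535 [-0.009  0.014] 540 [-0.007  0.015]
```

The second click is in, with the round lug at ~142°. I'll make the last push only as far as needed, with finger angle about 155°.

>>> servo_tool:
  moves:
    - {"offset": [-0.016,-0.002,0],"yaw": 0,"gripper": -1}
    - {"offset": [-0.016,-0.001,0],"yaw": 0,"gripper": -1}
    - {"offset": [-0.017,0.001,0],"yaw": 0,"gripper": -1}
    - {"offset": [-0.017,0.003,0],"yaw": 0,"gripper": -1}
    - {"offset": [-0.016,0.004,0],"yaw": 0,"gripper": -1}
    - {"offset": [-0.016,0.005,0],"yaw": 0,"gripper": -1}
    - {"offset": [-0.015,0.007,0],"yaw": 0,"gripper": -1}
    - {"offset": [-0.015,0.008,0],"yaw": 0,"gripper": -1}
    - {"offset": [-0.014,0.009,0],"yaw": 0,"gripper": -1}
    - {"offset": [-0.013,0.011,0],"yaw": 0,"gripper": -1}
    - {"offset": [0,0,0],"yaw": 0,"gripper": -1}
    - {"offset": [0,0,0],"yaw": 0,"gripper": -1}

```text
time_s: 14.55
ee_pos: [0.5249, 0.1129, 0.0207]
eef_rot: [0.0, 0.979, 0.206, -0.001]
wrist_force: [-0.8, -1.1, -0.0]
width: 0.006
finger_force: 0.9
```

```bash
python3 s.py
```

```text
14.55 [0.52492011 0.11291798 0.020667  ] [-0.85 -1.05 -0.  ]
finger 0.0582 155.7
wrist 0.58 [0.521 0.072 0.065] -163.5
wrist 0.77 [0.583 0.092 0.07 ] 35.5
scene 0.64 [0.517 0.074 0.064] -165.7
scene 0.18 [0.505 0.064 0.068] -161.0
scene 0.79 [0.584 0.089 0.069] 1.4
```

The round lug is at ~195°, and the lug behind it now rests on the back of the finger. I'll move the finger on to ~167°, midway in the gap, so the wheel can settle.

>>> servo_tool:
  moves:
    - {"offset": [-0.012,0.012,0],"yaw": 0,"gripper": -1}
    - {"offset": [-0.011,0.013,0],"yaw": 0,"gripper": -1}
    - {"offset": [-0.004,0.005,0],"yaw": 0,"gripper": -1}
    - {"offset": [0,0,0],"yaw": 0,"gripper": -1}
    - {"offset": [0,0,0],"yaw": 0,"gripper": -1}
    - {"offset": [0,0,0],"yaw": 0,"gripper": -1}

```text
time_s: 15.6
ee_pos: [0.5218, 0.1022, 0.0209]
eef_rot: [-0.0, 0.978, 0.206, 0.0]
wrist_force: [0.4, -0.1, -0.6]
width: 0.005
finger_force: 0.0
```

```bash
python3 s.py
```

```text
15.6 [0.52178383 0.10220459 0.02092437] [ 0.36 -0.07 -0.6 ]
finger 0.0577 166.8
wrist 0.62 [0.522 0.066 0.067] -157.7
wrist 0.84 [0.584 0.092 0.071] 22.6
scene 0.89 [0.521 0.072 0.062] -163.1
scene 0.64 [0.579 0.09  0.073] 50.4
```

Force is zero and the finger is free, with the round lug at ~200°. I'll lift straight up, then retreat.

>>> servo_tool:
  moves:
    - {"offset": [0,0,-0.04],"yaw": 0,"gripper": -1}
    - {"offset": [0,0,-0.06],"yaw": 0,"gripper": -1}
    - {"offset": [0,0,-0.1],"yaw": 0,"gripper": -1}
    - {"offset": [0,0,-0.12],"yaw": 0,"gripper": -1}
    - {"offset": [0,0,-0.12],"yaw": 0,"gripper": -1}
    - {"offset": [0,0,-0.1],"yaw": 0,"gripper": -1}
    - {"offset": [0,0,0],"yaw": 0,"gripper": -1}
    - {"offset": [-0.07,0.09,0],"yaw": 0,"gripper": -1}
    - {"offset": [-0.07,0.1,0],"yaw": 0,"gripper": -1}
    - {"offset": [-0.07,0.1,0],"yaw": 0,"gripper": -1}
    - {"offset": [-0.07,0.1,0],"yaw": 0,"gripper": -1}
    - {"offset": [-0.07,0.1,0],"yaw": 0,"gripper": -1}

```text
time_s: 17.25
ee_pos: [0.4841, -0.0761, 0.1828]
eef_rot: [-0.0, 0.978, 0.207, -0.0]
wrist_force: [0.3, 1.0, -0.2]
width: 0.002
finger_force: 0.0
```

>>> servo_tool:
  moves:
    - {"offset": [-0.07,0.1,0],"yaw": 0,"gripper": -1}
    - {"offset": [-0.07,0.1,0],"yaw": 0,"gripper": -1}
    - {"offset": [-0.05,0.08,0],"yaw": 0,"gripper": -1}
    - {"offset": [0,0,0],"yaw": 0,"gripper": -1}
    - {"offset": [0,0,0],"yaw": 0,"gripper": -1}
    - {"offset": [0,0,0],"yaw": 0,"gripper": -1}

```text
time_s: 17.85
ee_pos: [0.4669, -0.1735, 0.1828]
eef_rot: [-0.0, 0.978, 0.207, 0.0]
wrist_force: [0.3, 0.5, -0.3]
width: 0.007
finger_force: 0.0
```

```bash
python3 s.py
python3 - <<'E'
from h import *
t=grab_frame("top");s=grab_frame("scene")
cv2.imwrite("pics/fin.png",np.hstack([cv2.resize(t[100:260,200:360],(400,400)),cv2.resize(s[170:330,160:320],(400,400))])[:,:,::-1])
for n in ["jar_a","cup"]:
    for r in mark_of("top",n): print(n,round(r["score"],2),world("top",r["centre"]).round(3))
E
```

```text
17.85 [ 0.46686851 -0.17345208  0.18278414] [ 0.33  0.49 -0.31]
finger 0.285 247.1
wrist 0.71 [0.522 0.068 0.064] -159.3
wrist 0.59 [0.53  0.066 0.07 ] -154.2
scene 0.88 [0.524 0.069 0.067] -160.0
scene 0.18 [ 0.58   0.09  -0.002] 25.9
scene 0.66 [0.582 0.096 0.069] 60.3
scene 0.38 [0.599 0.111 0.007] 46.0
top 0.94 [0.526 0.068 0.063] -157.9
top 0.6 [0.578 0.086 0.071] -91.6
jar_a 0.88 [ 0.499  0.263 -0.   ]
jar_a 0.72 [ 0.637 -0.086 -0.003]
cup 0.58 [ 0.755  0.17  -0.001]
```

View pics/fin.png

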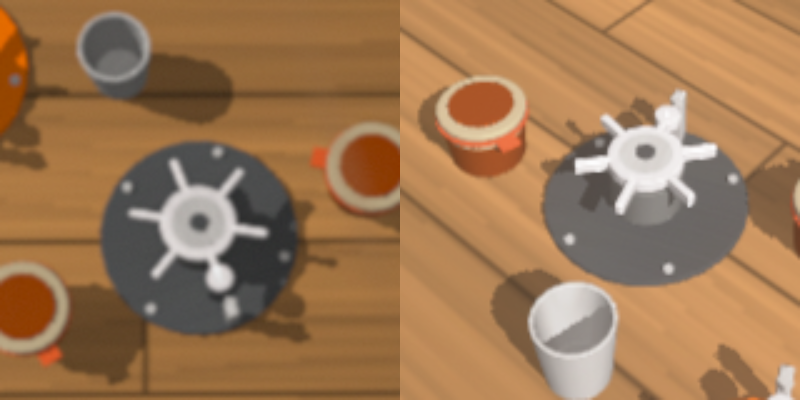

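The round lug at (220,278) rests at the pointer (232,308). The jars and cup have not moved and the arm is clear.

```bash
python3 -c "from cell import *; print(close_job())"
```

```text
the job is handed in; nothing more can be done
None
```

The tally wheel is back at its start mark: it advanced three clicks counter-clockwise, the round-ended lug came to rest at the pointer without passing it, the jars and cup measured within about 4 mm of where they started, and the job was handed in at about 18 s with the arm clear.

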